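# Push the jammed piston out of a biscuit-press barrel

## Robot

A 6-joint arm with a two-finger parallel gripper is mounted at the origin on a cart in front of the work surface, level with it; the furniture and walls round the work are solid. World frame = base frame: x ahead of the robot, y to its left, z up, the work surface at z = 0. Lengths are in m, angles in rad, forces in N, time in s.
With the tool pointing down it reaches from about 0.25 to 0.775 m from the base axis. Payload 4 kg.
Tool frame: the origin (TCP) lies at the very end of the fingers, on their centre line; the grasp point (between the pads) lies 19 mm behind it; z points along the fingers, y is the direction in which the jaws open and shut (so a half turn about z gives the same grasp; the last joint's range is limited). The gripper opens to 94 mm and grips with 3 to 60 N. Pads are 16 mm wide; open, the fingers measure 119 mm over their backs; the gripper's body (75 mm by 177 mm) begins 78 mm behind the grasp point.
Start: joints at [1.063, 0.087, 1.371, -0, 1.684, -0.103], TCP at [0.217, 0.506, 0.206] pointing down, gripper open.
Joint ranges: [-3.1, 3.1], [-0.76, 2.03], [0.27, 2.55], [-1.08, 4.22], [0.17, 2.65], [-2.57, 2.57]. Speed limits (rad/s): [2.79, 2.79, 3.14, 3.14, 3.14, 3.14].

## Interface

Orientations are given as [roll, pitch, yaw] about the fixed x, y, z axes, in that order (R = Rz(yaw) Ry(pitch) Rx(roll)).
In Python, from bench import robot, cams, models gives the robot as it stands.
- The arm moves only by the tool step_arm, never from a script. Its argument "series" is a list of rows, each a list of 5 numbers: the gripper command: -1 is shut, 1 is fully open, values between are in proportion, then the shift along the tool's x, y, z in mm, then the turn about the tool's z in degrees. A call has 1 to 20 rows; each row is the pose to reach, as a shift and turn from the pose commanded when the call began, along the tool's axes at that moment; what a row does not reach only later rows make up. A row lasts 1/8 s, in which the tool goes at most 62.5 mm and 10.7 degrees, less where a joint would pass 70% of its speed; a pose out of reach is approached as far as the arm can. A call with a gripper value outside its range is refused whole. The fingers move at their own pace and stop on an object; the grip force is fixed at half the most. Time passes only in rows, so rows that repeat a pose let the fingers close. It gives the time, the measured TCP pose, the force and the opening at its end, in the units of the state.
- robot.get_obs(): the state, without advancing time (a new reading comes with each control period).
- cams.snapshot(name): name is "side" or "top" or "wrist"; returns a dict with "pixels" (384x512x3 uint8, red, green, blue), "fov_y" (degrees; the focal length in pixels is half the picture's height over the tangent of half this angle, whatever the lens; pixels are square), "cx", "cy" (the principal point, pixels), "R" (3x3) and "t" (3): a world point X has camera coordinates R X + t. Camera axes: x right, y down, z forward; pixel columns grow to the right and rows downward; lengths in m; the calibration is good to about 2 mm. The wrist camera is an equidistant fisheye: a pixel r from the principal point sees the ray r / f radians off the axis. A picture is of the moment at which its call begins. There is no depth.
- robot.close_job(): hands the job in, once; it reports no verdict.
Trained networks look in a picture, given as the dict that the camera call returned (one of the last four; its "shot" number tells which), for a name from the list of things; names that differ only in an ending like _2 or _b are one class to them, and where a whole thing is asked for, a point or a joint stands for the part that bears it (a point fixed in the world has none). Each returns a list of dicts, best first, with "p" (0 to 1); they miss things now and then, are a little off and sometimes report something else, mostly with a low value. They report only what shows in the picture. A call takes as long as a camera call.
- models.find_in(picture, label): "position" ([x, y, z] in m, in world coordinates, good to about 4 mm: the middle of the surface that is visible of it).
- models.pinpoint(picture, label): "position" ([x, y, z] in m, in world coordinates, good to about 4 mm: a listed point, or the origin of a listed thing).
The state is a dict: "time": time; "joint_positions": joint angles; "qvel": joint speeds; "joint_torque": joint torques, N m; "tool_pos": TCP position; "ee_rot": TCP orientation; "wrist_force": force on the tool from outside, world axes, zero at the start; "wrist_torque": the same for the moment, N m; "width": finger opening in m.
Only numpy, scipy, OpenCV 4.12 (cv2) and the standard library are available. Lean on these libraries where they do the work, as an engineer would, in place of code of your own. Each camera call takes 0.05 s, during which the arm holds its last target. There are 200 camera calls.

## Task

The piston of the biscuit press is jammed inside its steel barrel. Take the wooden pusher from its wire rest, push the piston with it from the entry end until it is completely out of the barrel's far end and on the two rails, then lay the pusher back in its wire rest and finally put the piston in the draining tray for washing. Leave the garlic, the tin and the spice jar where they are.

Things in the scene. Friction and masses are not known exactly. Their poses are not given: they have to be found in the camera images.
- barrel_entry (a point): Centre of the entry mouth of the barrel: a level steel tube, 90 mm long, bore 40 mm, outside 48 mm, fixed on a wooden stand, its axis 85 mm above the table. x points along the axis from this entry mouth to the far (exit) mouth: the direction to push; z is up.
- press_stand: The fixed wooden stand; origin on the table under the middle of the barrel, x as for barrel_entry. Base 15 mm thick, 70 mm wide, from x = -68 to +168 mm. A sprung seal in the top of the bore, at the middle, jams the piston: sliding it takes about 8 to 14 N until its rear has passed the middle. The seal hangs at most 6 mm into the bore, so a pusher on the axis passes under it.
- barrel_exit (a point): Centre of the far mouth, 90 mm from the entry; axes alike. Beyond it two steel rails (8 mm thick, 24 mm between centres, 107 mm long) carry the piston, level with the bore, up to an end stop whose top is 8 mm below the axis. Beside and below the rails it is free down to the base, 70 mm below the axis, but for a 36 mm wide post 4 to 14 mm past the mouth.
- piston_center (a point): Centre of the jammed piston: a white plastic cylinder, 36 mm in diameter, 60 mm long, 80 g, lying along its own x, which points along the barrel. At first it is wholly inside the barrel, 2 mm below the bore's axis; on the rails its centre is about 4 mm below the axis.
- pusher_center (a point): Middle of the wooden pusher: a round dowel 18 mm in diameter and 200 mm long with a 30 mm knob on its last 17 mm. x runs along it from the knob end (-100 mm) to the plain blunt tip (+100 mm). 70 g. A good place to grip is 40 mm from the middle towards the knob.
- pusher_tip (a point): Centre of the pusher's blunt tip, 100 mm from its middle; x points out of the tip.
- rest_place (a point): Where the pusher's middle lies in its fixed wire rest, 64 mm above the table; x is the direction of its tip as found. Two V-shaped wires (6 mm thick, 40 mm wide and open at the top, ends 73 mm above the table) carry it 50 mm from the middle towards the tip and 72 mm towards the knob; below is a board 12 mm thick.
- tray_floor (a point): Centre of the draining tray's ribbed floor, 7 mm above the table. Fixed plastic tray, 130 mm along its x and 170 mm along its y, walls 4 mm thick and 25 mm high over the table. Ribs 3 mm high run along its y, 22 mm apart, so a piston laid along y does not roll.
- pusher: The pusher itself (same origin and axes as pusher_center).
- piston: The piston itself (same origin and axes as piston_center).
- garlic: Bystander: a garlic bulb, 60 mm wide, 58 mm tall, standing between the rest and the tray; origin at its underside.
- tin: Bystander: a food tin, 57 mm in diameter, 72 mm tall, standing behind the stand; origin at its underside.
- spice_jar: Bystander: a spice jar with a dark cap, 41 mm in diameter, 105 mm tall, standing behind the stand; origin at its underside.

How it is judged:
By the outcome, as a careful person would: the job done as asked, in the order asked, and still so for the second after the job is handed in, with the robot touching nothing.
It also fails if it takes over 67 s, if anything falls off the work surface, if the arm or the gripper's body presses on something with over 40 N, if the wrist force passes 120 N, or if a joint passes its speed limit or range.

## Working session

There is one attempt and no reset: what is moved stays moved. The work goes in short steps, Python scripts to look and compute and a tool call to move; the robot and the scene stay as the last step left them, time stands still between calls to the robot, and variables do not carry over. Pictures are saved under pics/ and viewed, about 8 in all and at most 12, crops included, and the job is handed in when it is done.

Besides the shell and the picture viewer there is one more tool, called after "Call:" by a JSON object that holds its "method" and its "body", one argument or row to a line. step_arm: Moves the arm, as the interface text tells. Its arguments: {"type":"object","properties":{"series":{"type":"array","items":{"type":"array","items":{"type":"number"}}}},"required":["series"]}

```bash
mkdir -p pics; ls; cat > h.py <<'E'
import numpy as np, cv2
from bench import robot, cams, models
def save(p,n): cv2.imwrite(f'pics/{n}.png', cv2.cvtColor(p['pixels'],cv2.COLOR_RGB2BGR))
def proj(p,X):
    f=192/np.tan(np.radians(p['fov_y'])/2); c=np.array(p['R'])@np.array(X)+np.array(p['t'])
    return p['cx']+f*c[0]/c[2], p['cy']+f*c[1]/c[2]
def atz(p,u,v,z):
    f=192/np.tan(np.radians(p['fov_y'])/2); R=np.array(p['R']);t=np.array(p['t'])
    d=R.T@np.array([(u-p['cx'])/f,(v-p['cy'])/f,1]); o=-R.T@t
    return o+d*(z-o[2])/d[2]
E
python3 - <<'E'
from h import *
o=robot.get_obs(); print({k:np.round(v,3) for k,v in o.items()})
for n in ('top','side'):
    p=cams.snapshot(n); save(p,n+'0')
    print(n,p['fov_y'],np.round(-np.array(p['R']).T@np.array(p['t']),3))
    for l in ['barrel_entry','barrel_exit','press_stand','piston_center','pusher_center','pusher_tip','rest_place','tray_floor','garlic','tin','spice_jar']:
        print(l,[(round(d['p'],2),np.round(d['position'],3).tolist()) for d in models.pinpoint(p,l)[:2]])
E
```

```text
pics
{'time': np.float64(0.0), 'joint_positions': array([ 1.063,  0.088,  1.372, -0.   ,  1.684, -0.103]), 'qvel': array([ 0.   , -0.002, -0.   ,  0.001,  0.002, -0.001]), 'joint_torque': array([-0.0000e+00, -3.4019e+01, -3.0242e+01,  7.2000e-02,  3.3000e-02,
       -0.0000e+00]), 'tool_pos': array([0.216, 0.505, 0.204]), 'ee_rot': array([-3.139, -0.   ,  2.737]), 'wrist_force': array([-1.168, -0.088, -0.865]), 'wrist_torque': array([ 0.031, -0.007, -0.024]), 'width': np.float64(0.094)}
top 52.6515331667975 [ 0.334 -0.047  1.072]
barrel_entry [(0.59, [0.586, 0.02, 0.083])]
barrel_exit [(0.82, [0.601, -0.073, 0.084]), (0.44, [0.592, -0.024, -0.004])]
press_stand [(0.98, [0.595, -0.026, -0.003])]
piston_center []
pusher_center [(0.78, [0.427, 0.17, 0.062]), (0.6, [0.739, 0.044, 0.002])]
pusher_tip [(0.71, [0.404, 0.068, 0.063])]
rest_place [(0.77, [0.425, 0.166, 0.071]), (0.62, [0.427, 0.167, 0.067])]
tray_floor [(0.62, [0.42, -0.169, 0.006])]
garlic [(0.63, [0.394, 0.008, -0.003])]
tin [(0.76, [0.742, 0.046, 0.0])]
spice_jar [(0.67, [0.738, -0.139, -0.002])]
side 48.1643095864447 [0.469 0.637 0.634]
barrel_entry [(0.86, [0.584, 0.021, 0.082]), (0.74, [0.392, 0.008, 0.0])]
barrel_exit [(0.79, [0.602, -0.069, 0.085]), (0.63, [0.584, 0.019, 0.085])]
press_stand [(0.7, [0.588, -0.02, 0.002])]
piston_center [(0.65, [0.593, -0.026, 0.083])]
pusher_center [(0.89, [0.428, 0.169, 0.062])]
pusher_tip [(0.64, [0.403, 0.075, 0.065])]
rest_place [(0.57, [0.427, 0.173, 0.065]), (0.28, [0.423, -0.168, 0.01])]
tray_floor [(0.59, [0.42, -0.169, 0.007])]
garlic [(0.71, [0.39, 0.008, 0.001])]
tin [(0.8, [0.739, 0.044, -0.002])]
spice_jar [(0.64, [0.735, -0.148, -0.0])]
```

View pics/top0.png

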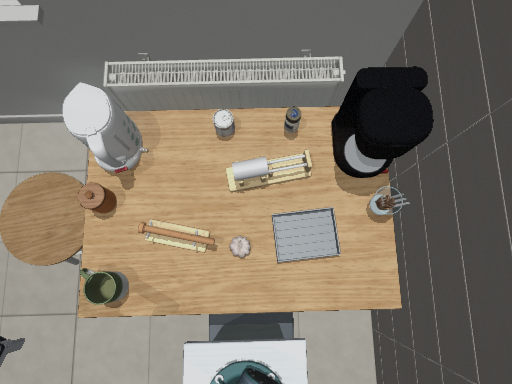

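View pics/side0.png

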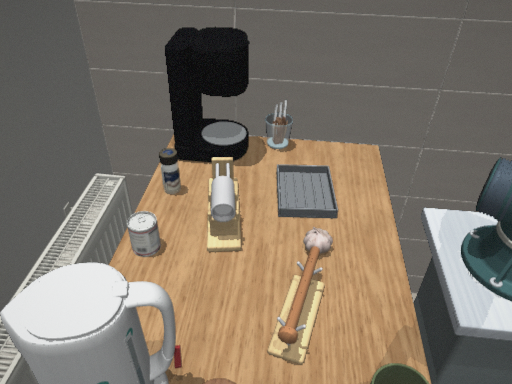

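The top view shows the rest with pusher from (140,228) to (215,241), the barrel at (250,168) with rails to its right, and the tray at (306,235). The networks' points agree. The mug at (100,288) and kettle at (110,140) need clearance. One enlarged crop will refine the angles and the rib positions.

```bash
python3 - <<'E'
from h import *
im=cv2.imread('pics/top0.png')[150:266,135:345]
cv2.imwrite('pics/c.png',cv2.resize(im,None,fx=3.8,fy=3.8,interpolation=cv2.INTER_CUBIC))
E
```

```text
(no output)
```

View pics/c.png

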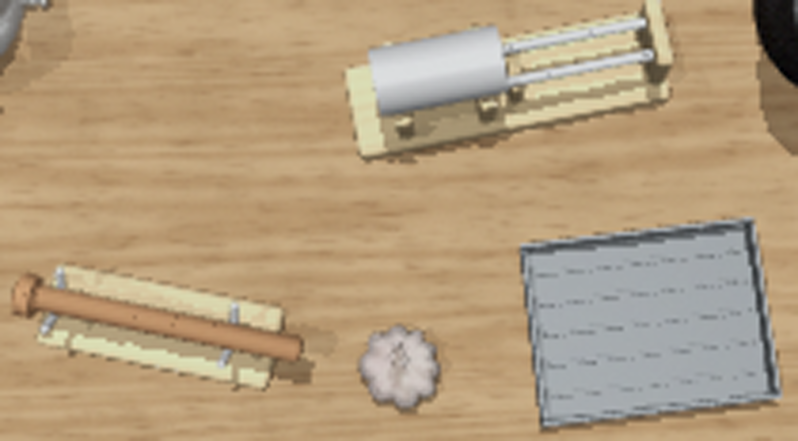

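```bash
cat > m.py <<'E'
from h import *
p=cams.snapshot('top')
g=lambda u,v,z: atz(p,135+(u+.5)/3.8-.5,150+(v+.5)/3.8-.5,z)[:2]
def line(n,a,b):
    d=b-a; print(n,np.round(a,4),np.round(b,4),'len',round(np.linalg.norm(d),4),'ang',round(np.degrees(np.arctan2(d[1],d[0])),2))
line('pusher',g(16,296,.064),g(300,348,.064))
line('barrel',g(375,80,.085),g(503,57,.085))
line('railT',g(507,50,.067),g(645,22,.067)); line('railB',g(507,82,.067),g(650,55,.067))
T=[g(520,245,.025),g(752,220,.025),g(778,398,.025),g(543,428,.025)]
line('trayTop',T[0],T[1]); line('trayBot',T[3],T[2]); line('trayL',T[0],T[3]); print(np.mean(T,0))
for v,u in ((275,540),(310,548),(343,552),(377,557),(408,560)): print('rib',g(u,v,.01))
E
python3 m.py
```

```text
pusher [0.4456 0.2631] [0.4054 0.0697] len 0.1975 ang -101.73
barrel [0.5861 0.0156] [ 0.6004 -0.0732] len 0.0899 ang -80.87
railT [ 0.6102 -0.0766] [ 0.6284 -0.1751] len 0.1001 ang -79.54
railB [ 0.587  -0.0759] [ 0.6041 -0.1774] len 0.1029 ang -80.4
trayTop [ 0.4773 -0.0829] [ 0.4911 -0.2501] len 0.1678 ang -85.26
trayBot [ 0.3485 -0.095 ] [ 0.3648 -0.2603] len 0.1662 ang -84.37
trayL [ 0.4773 -0.0829] [ 0.3485 -0.095 ] len 0.1293 ang -174.66
[ 0.42042382 -0.17209088]
rib [ 0.45713552 -0.09721383]
rib [ 0.43178719 -0.10210706]
rib [ 0.40817904 -0.10414233]
rib [ 0.38406613 -0.10684545]
rib [ 0.36230751 -0.10818269]
```

Call:
{"method": "step_arm", "body": {
  "series": [
    [1,0,0,-30,0],
    [1,-20,-12,-56,5],
    [1,-60,-36,-56,15],
    [1,-105,-62,-56,26],
    [1,-150,-89,-56,37],
    [1,-195,-116,-56,48],
    [1,-240,-142,-50,59],
    [1,-280,-167,-20,69],
    [1,-305,-182,15,76],
    [1,-318,-189,44,78.8],
    [1,-318,-189,44,78.8],
    [1,-318,-189,44,78.8]
  ]
}}

```text
time: 2.75
tool_pos: [0.4348, 0.2072, 0.1628]
ee_rot: [3.14, -0.001, 1.363]
wrist_force: [-0.9, 0.4, 0.4]
width: 0.0941
```

```bash
cat > s.py <<'E'
import sys
from h import *
o=robot.get_obs(); print(round(o['time'],2),np.round(o['tool_pos'],4),np.round(np.degrees(o['ee_rot']),2),np.round(o['wrist_force'],1),round(float(o['width']),4))
for n in sys.argv[1].split(','):
    p=cams.snapshot(n)
    if len(sys.argv)>3: save(p,n+sys.argv[3])
    for l in sys.argv[2].split(','):
        print(n,l,[(round(d['p'],2),np.round(d['position'],3).tolist()) for d in models.pinpoint(p,l)[:2]])
E
python3 s.py wrist,top pusher_center,pusher_tip,rest_place 1
```

```text
2.75 [0.4348 0.2072 0.1628] [ 1.7992e+02 -8.0000e-02  7.8070e+01] [-0.9  0.4  0.4] 0.0941
wrist pusher_center [(0.86, [0.429, 0.174, 0.063])]
wrist pusher_tip [(0.82, [0.409, 0.072, 0.062]), (0.24, [0.427, 0.17, 0.063])]
wrist rest_place [(0.87, [0.424, 0.17, 0.066])]
top pusher_center [(0.89, [0.424, 0.17, 0.063]), (0.27, [0.582, 0.022, 0.086])]
top pusher_tip [(0.86, [0.406, 0.071, 0.064])]
top rest_place [(0.69, [0.426, 0.167, 0.07]), (0.62, [0.603, -0.07, 0.083])]
```

Call:
{"method": "step_arm", "body": {
  "series": [
    [0.2,2,0,50,0],
    [0.2,2,0,90,0],
    [0.2,2,0,110,0],
    [0.2,2,0,118,0],
    [0.2,2,0,118,0],
    [-1,2,0,118,0],
    [-1,2,0,118,0],
    [-1,2,0,118,0],
    [-1,2,0,118,0],
    [-1,2,0,118,0],
    [-1,2,0,118,0]
  ]
}}

```text
time: 4.53
tool_pos: [0.4353, 0.2086, 0.0438]
ee_rot: [3.141, -0.0, 1.361]
wrist_force: [0.8, 0.2, 1.6]
width: 0.0171
```

```bash
python3 s.py wrist,side pusher_center,pusher_tip
```

```text
4.53 [0.4353 0.2086 0.0438] [ 1.7995e+02 -2.0000e-02  7.8000e+01] [0.8 0.2 1.6] 0.0171
wrist pusher_center [(0.77, [0.429, 0.171, 0.065])]
wrist pusher_tip []
side pusher_center [(0.62, [0.426, 0.171, 0.063])]
side pusher_tip []
```

Call:
{"method": "step_arm", "body": {
  "series": [
    [-1,0,0,-10,0],
    [-1,0,0,-30,0],
    [-1,0,0,-55,0],
    [-1,0,15,-70,-3],
    [-1,0,40,-70,-8],
    [-1,-1,70,-70,-13],
    [-1,-2,100,-70,-18],
    [-1,-2,118,-70,-21],
    [-1,-2,125,-60,-21.9],
    [-1,-2,125,-40,-21.9],
    [-1,-2,125,-25,-21.9],
    [-1,-2,125,-20,-21.9],
    [-1,-2,125,-20,-21.9],
    [-1,-2,125,-20,-21.9]
  ]
}}

```text
time: 6.58
tool_pos: [0.5572, 0.1808, 0.0644]
ee_rot: [3.14, -0.0, 1.744]
wrist_force: [0.4, -0.5, -0.8]
width: 0.017
```

```bash
python3 s.py top,wrist,side pusher_center,pusher_tip,barrel_entry,barrel_exit 2; python3 - <<'E'
import cv2,numpy as np
a=cv2.imread('pics/top2.png')[140:240,150:340];b=cv2.imread('pics/side2.png')[150:350,150:400]
a=cv2.resize(a,(560,295),interpolation=2);b=cv2.resize(b,(375,300),interpolation=2)
c=np.zeros((600,560,3),np.uint8);c[:295]=a;c[300:,:375]=b;cv2.imwrite('pics/d.png',c)
E
```

```text
6.58 [0.5572 0.1808 0.0644] [ 1.7991e+02 -1.0000e-02  9.9910e+01] [ 0.4 -0.5 -0.8] 0.017
top pusher_center [(0.62, [0.56, 0.143, 0.084])]
top pusher_tip [(0.75, [0.58, 0.039, 0.083]), (0.58, [0.394, 0.007, -0.001])]
top barrel_entry [(0.88, [0.586, 0.022, 0.084]), (0.22, [0.738, -0.14, -0.001])]
top barrel_exit [(0.58, [0.603, -0.069, 0.083]), (0.39, [0.738, 0.051, 0.001])]
wrist pusher_center [(0.74, [0.564, 0.144, 0.083])]
wrist pusher_tip []
wrist barrel_entry []
wrist barrel_exit []
side pusher_center [(0.94, [0.562, 0.144, 0.083])]
side pusher_tip []
side barrel_entry []
side barrel_exit []
```

View pics/d.png

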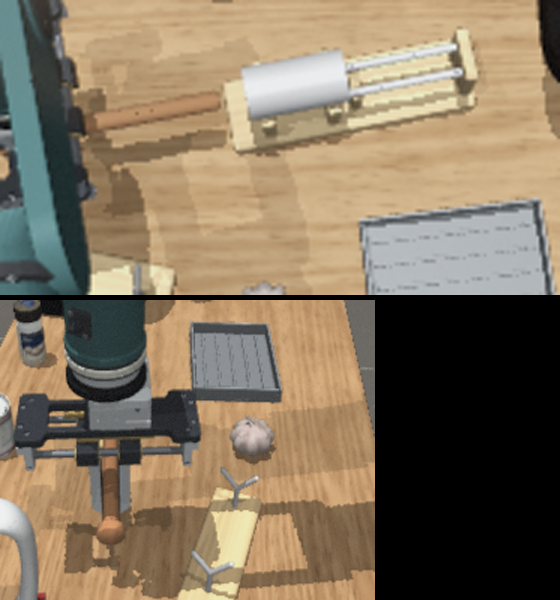

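The dowel line meets the entry about 2 mm low in the picture, so I will shift by +2 mm along y and start pushing.

Call:
{"method": "step_arm", "body": {
  "series": [
    [-1,0,2,0,0],
    [-1,-8,2,0,0],
    [-1,-18,2,0,0],
    [-1,-28,2,0,0],
    [-1,-36,2,0,0],
    [-1,-44,2,0,0],
    [-1,-50,2,0,0],
    [-1,-56,2,0,0],
    [-1,-62,2,0,0],
    [-1,-68,2,0,0],
    [-1,-74,2,0,0]
  ]
}}

```text
time: 8.7
tool_pos: [0.5708, 0.1115, 0.0634]
ee_rot: [3.142, -0.007, 1.745]
wrist_force: [-1.6, 7.4, -0.4]
width: 0.017
```

```bash
python3 s.py top,side piston_center,pusher_center,barrel_exit
```

```text
8.7 [0.5708 0.1115 0.0634] [180.    -0.41  99.99] [-1.6  7.4 -0.4] 0.017
top piston_center [(0.63, [0.739, 0.044, 0.002]), (0.5, [0.596, -0.055, 0.08])]
top pusher_center [(0.55, [0.394, 0.01, -0.003]), (0.45, [0.577, 0.073, 0.087])]
top barrel_exit [(0.6, [0.601, -0.073, 0.084])]
side piston_center [(0.73, [0.578, 0.072, 0.082])]
side pusher_center [(0.72, [0.58, 0.071, 0.083])]
side barrel_exit []
```

Call:
{"method": "step_arm", "body": {
  "series": [
    [-1,-6,0,0,0],
    [-1,-12,0,0,0],
    [-1,-18,0,0,0],
    [-1,-24,0,0,0],
    [-1,-30,0,0,0],
    [-1,-36,0,0,0],
    [-1,-42,0,0,0],
    [-1,-48,0,0,0],
    [-1,-53,0,0,0],
    [-1,-56,0,0,0],
    [-1,-56,0,0,0]
  ]
}}

```text
time: 10.48
tool_pos: [0.5812, 0.0526, 0.0635]
ee_rot: [3.141, 0.0, 1.743]
wrist_force: [0.1, 0.3, -0.5]
width: 0.0171
```

```bash
python3 s.py top,side piston_center,pusher_center,pusher_tip,barrel_exit 3; python3 - <<'E'
import cv2
a=cv2.imread('pics/top3.png')[140:240,150:340]
cv2.imwrite('pics/e.png',cv2.resize(a,(760,400),interpolation=2))
E
```

```text
10.47 [0.5812 0.0526 0.0635] [1.7999e+02 1.0000e-02 9.9890e+01] [ 0.1  0.3 -0.5] 0.0171
top piston_center [(0.8, [0.607, -0.117, 0.076])]
top pusher_center [(0.36, [0.603, -0.088, 0.086])]
top pusher_tip [(0.52, [0.608, -0.091, 0.082]), (0.43, [0.394, 0.01, -0.004])]
top barrel_exit [(0.67, [0.604, -0.072, 0.085]), (0.19, [0.592, -0.024, -0.001])]
side piston_center []
side pusher_center [(0.62, [0.587, 0.016, 0.082])]
side pusher_tip []
side barrel_exit []
```

View pics/e.png

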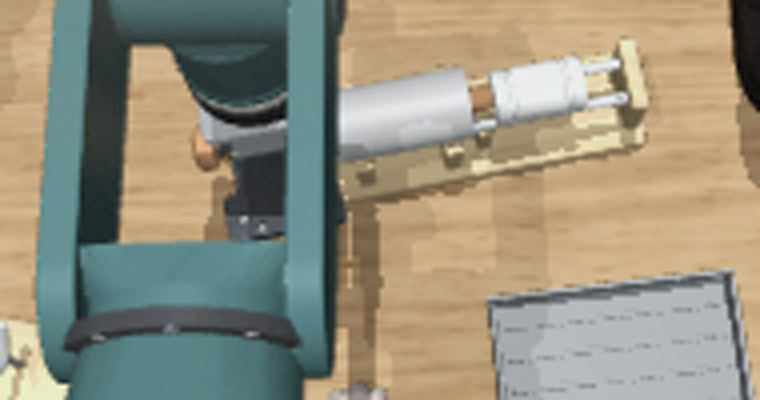

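The piston sits fully out on the rails: its rear is at (495,97) and the mouth at (470,100), a gap of about 17 mm. I will withdraw and carry the pusher to just above the rest.

Call:
{"method": "step_arm", "body": {
  "series": [
    [-1,10,0,0,0],
    [-1,30,0,0,0],
    [-1,55,0,0,0],
    [-1,80,0,0,0],
    [-1,105,0,0,0],
    [-1,125,0,0,0],
    [-1,135,0,-5,0],
    [-1,137,0,-25,0],
    [-1,140,-8,-45,2],
    [-1,150,-35,-50,7],
    [-1,162,-65,-50,13],
    [-1,172,-95,-45,18],
    [-1,179,-112,-30,21.9],
    [-1,179,-117,-15,21.9],
    [-1,179,-117,-10,21.9],
    [-1,179,-117,-10,21.9]
  ]
}}

```text
time: 12.98
tool_pos: [0.4356, 0.2088, 0.0732]
ee_rot: [-3.141, 0.0, 1.361]
wrist_force: [-0.7, -0.5, 0.1]
width: 0.0173
```

```bash
python3 s.py top,wrist,side pusher_center,pusher_tip,rest_place,piston_center 4
python3 - <<'E'
import cv2,numpy as np
a=cv2.imread('pics/wrist4.png');b=cv2.imread('pics/side4.png')[200:384,230:380]
b=cv2.resize(b,(313,384),interpolation=2);cv2.imwrite('pics/f.png',np.hstack([a[:,:480],b]))
E
```

```text
12.97 [0.4356 0.2088 0.0732] [-1.7998e+02  2.0000e-02  7.8000e+01] [-0.7 -0.5  0.1] 0.0173
top pusher_center [(0.92, [0.425, 0.17, 0.091])]
top pusher_tip [(0.58, [0.74, -0.14, -0.002]), (0.57, [0.406, 0.071, 0.091])]
top rest_place [(0.69, [0.426, 0.168, 0.066])]
top piston_center [(0.58, [0.738, 0.046, 0.002]), (0.55, [0.609, -0.112, 0.078])]
wrist pusher_center [(0.94, [0.426, 0.173, 0.094])]
wrist pusher_tip []
wrist rest_place []
wrist piston_center []
side pusher_center [(0.64, [0.425, 0.172, 0.093]), (0.35, [0.585, 0.021, 0.087])]
side pusher_tip [(0.34, [0.607, -0.12, 0.082])]
side rest_place [(0.79, [0.425, 0.171, 0.066])]
side piston_center [(0.55, [0.609, -0.117, 0.077])]
```

View pics/f.png

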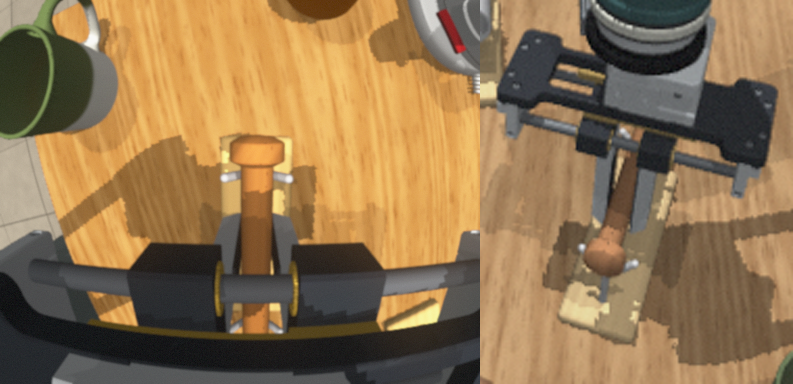

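The dowel (258,250) is centred between the wire tips (225,178) and (290,178), and its middle agrees with the rest place. I will lower and release.

Call:
{"method": "step_arm", "body": {
  "series": [
    [-1,0,0,12,0],
    [-1,0,0,22,0],
    [-1,0,0,27,0],
    [-1,0,0,29,0],
    [-1,0,0,29,0],
    [-0.5,0,0,29,0],
    [0.1,0,0,29,0],
    [0.1,0,0,29,0],
    [0.1,0,0,29,0],
    [0.1,0,0,20,0],
    [0.1,0,0,0,0],
    [0.1,0,0,-40,0],
    [0.1,0,0,-80,0],
    [0.1,0,0,-87,0],
    [0.1,0,0,-87,0]
  ]
}}

```text
time: 15.6
tool_pos: [0.4351, 0.2091, 0.1605]
ee_rot: [3.141, -0.0, 1.361]
wrist_force: [0.0, -0.5, -0.2]
width: 0.0517
```

```bash
python3 s.py top,wrist,side pusher_center,rest_place,piston_center 5
```

```text
15.6 [0.4351 0.2091 0.1605] [ 1.7998e+02 -2.0000e-02  7.8010e+01] [ 0.  -0.5 -0.2] 0.0517
top pusher_center [(0.66, [0.429, 0.172, 0.067]), (0.39, [0.419, -0.167, 0.009])]
top rest_place [(0.68, [0.427, 0.166, 0.071])]
top piston_center [(0.65, [0.607, -0.115, 0.078])]
wrist pusher_center [(0.82, [0.429, 0.173, 0.063])]
wrist rest_place [(0.66, [0.428, 0.168, 0.067])]
wrist piston_center [(0.59, [0.424, 0.167, 0.068])]
side pusher_center [(0.83, [0.427, 0.169, 0.063])]
side rest_place [(0.75, [0.429, 0.172, 0.066])]
side piston_center [(0.72, [0.608, -0.115, 0.078])]
```

Call:
{"method": "step_arm", "body": {
  "series": [
    [0.5,-8,7,-10,0],
    [0.5,-35,30,-10,-3],
    [0.5,-75,63,-10,-6],
    [0.5,-115,97,-10,-10],
    [0.5,-155,131,-10,-14],
    [0.5,-195,165,-10,-18],
    [0.5,-235,198,-10,-21.9],
    [0.5,-265,224,-10,-21.9],
    [0.5,-278,235,-10,-21.9],
    [0.5,-281,237,-10,-21.9],
    [0.5,-281,237,-10,-21.9]
  ]
}}

```text
time: 17.58
tool_pos: [0.6082, -0.1141, 0.1708]
ee_rot: [3.142, -0.001, 1.745]
wrist_force: [-0.1, 0.3, 0.9]
width: 0.0706
```

```bash
python3 s.py wrist,side piston_center,barrel_exit,tray_floor 6
```

```text
17.57 [ 0.6082 -0.1141  0.1708] [ 1.7999e+02 -3.0000e-02  9.9960e+01] [-0.1  0.3  0.9] 0.0706
wrist piston_center [(0.57, [0.584, 0.025, 0.082]), (0.56, [0.611, -0.118, 0.082])]
wrist barrel_exit [(0.75, [0.596, -0.067, 0.086])]
wrist tray_floor [(0.59, [0.424, -0.167, 0.007])]
side piston_center [(0.8, [0.612, -0.117, 0.078])]
side barrel_exit [(0.92, [0.603, -0.071, 0.087])]
side tray_floor [(0.87, [0.423, -0.168, 0.007]), (0.34, [0.6, -0.069, 0.088])]
```

View pics/wrist6.png

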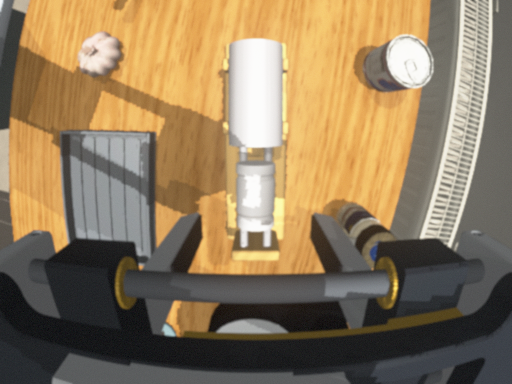

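The piston at (255,190) is centred between the fingers and the jar stays clear of them. I will descend and grip.

Call:
{"method": "step_arm", "body": {
  "series": [
    [0.5,-2,0,35,0],
    [0.5,-2,0,75,0],
    [0.5,-2,0,100,0],
    [0.5,-2,0,108,0],
    [0.5,-2,0,108,0],
    [-1,-2,0,108,0],
    [-1,-2,0,108,0],
    [-1,-2,0,108,0],
    [-1,-2,0,108,0],
    [-1,-2,0,100,0],
    [-1,-2,0,85,0],
    [-1,-2,0,60,0],
    [-1,-2,0,40,0],
    [-1,-2,0,40,0]
  ]
}}

```text
time: 19.73
tool_pos: [0.6106, -0.1174, 0.1339]
ee_rot: [3.136, 0.003, 1.744]
wrist_force: [0.3, 0.3, -1.0]
width: 0.0351
```

```bash
python3 s.py wrist,side piston_center,tray_floor 7; python3 - <<'E'
import cv2,numpy as np
a=cv2.imread('pics/top5.png')[195:270,262:350]
b=cv2.imread('pics/side7.png')[130:270,190:350]
a=cv2.resize(a,None,fx=6,fy=6,interpolation=2)[:450,:528]; b=cv2.resize(b,(264,231),interpolation=2)
c=np.zeros((450,792,3),np.uint8);c[:,:528]=a;c[:231,528:]=b;cv2.imwrite('pics/g.png',c)
E
```

```text
19.73 [ 0.6106 -0.1174  0.1339] [1.7967e+02 1.5000e-01 9.9910e+01] [ 0.3  0.3 -1. ] 0.0351
wrist piston_center [(0.64, [0.611, -0.119, 0.154])]
wrist tray_floor [(0.94, [0.42, -0.167, 0.005])]
side piston_center [(0.9, [0.611, -0.116, 0.148])]
side tray_floor [(0.86, [0.422, -0.167, 0.007]), (0.26, [0.428, 0.17, 0.066])]
```

View pics/g.png

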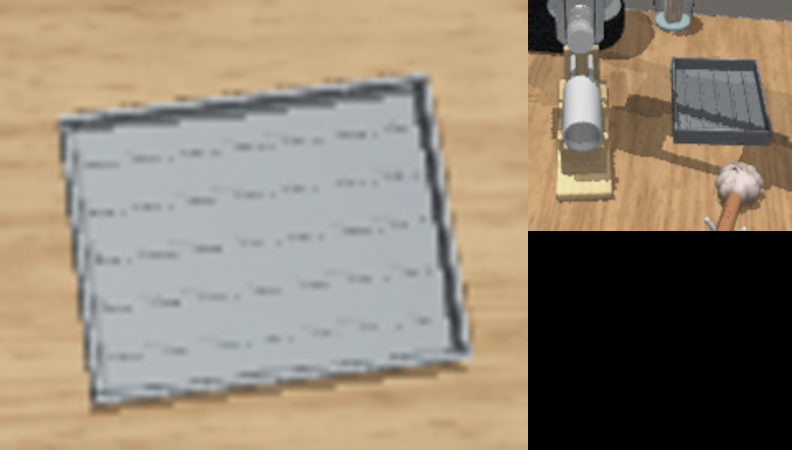

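Call:
{"method": "step_arm", "body": {
  "series": [
    [-1,0,-5,-5,0],
    [-1,-2,-25,-5,0],
    [-1,-6,-60,-5,1],
    [-1,-10,-95,-5,2],
    [-1,-14,-130,-5,4],
    [-1,-17,-160,10,4.9],
    [-1,-18,-180,35,4.9],
    [-1,-18,-185,60,4.9],
    [-1,-18,-185,80,4.9],
    [-1,-18,-185,90,4.9],
    [-1,-18,-185,90,4.9],
    [-1,-18,-185,90,4.9]
  ]
}}

```text
time: 21.52
tool_pos: [0.4304, -0.1669, 0.0414]
ee_rot: [3.14, 0.001, 1.658]
wrist_force: [0.5, -0.2, -0.5]
width: 0.0348
```

```bash
python3 s.py wrist,side,top piston_center,tray_floor 8
```

```text
21.52 [ 0.4304 -0.1669  0.0414] [1.7991e+02 5.0000e-02 9.5010e+01] [ 0.5 -0.2 -0.5] 0.0348
wrist piston_center [(0.63, [0.428, -0.166, 0.062])]
wrist tray_floor []
side piston_center [(0.56, [0.429, -0.164, 0.058])]
side tray_floor [(0.87, [0.421, -0.169, 0.01]), (0.32, [0.391, 0.007, 0.0])]
top piston_center [(0.47, [0.426, -0.164, 0.054])]
top tray_floor [(0.82, [0.421, -0.168, 0.008])]
```

View pics/wrist8.png

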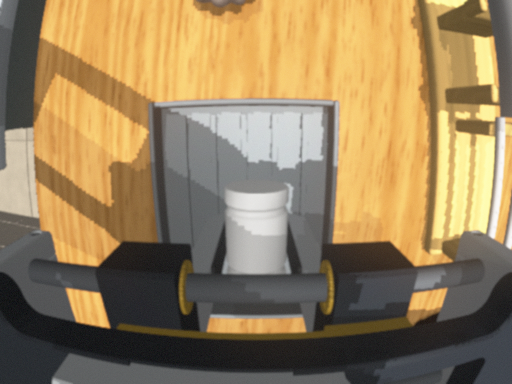

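The piston (256,240) is lined up over the groove between the ribs at about 246 and 271. I will lower it to 1–2 mm above the ribs, release and rise.

Call:
{"method": "step_arm", "body": {
  "series": [
    [-1,0,0,12,0],
    [-1,0,0,22,0],
    [-1,0,0,28,0],
    [-1,0,0,30,0],
    [-1,0,0,30,0],
    [-0.15,0,0,30,0],
    [-0.05,0,0,30,0],
    [-0.05,0,0,30,0],
    [-0.05,0,0,30,0],
    [-0.05,0,0,22,0],
    [-0.05,0,0,0,0],
    [-0.05,0,0,-40,0],
    [-0.05,0,0,-90,0],
    [-0.05,0,0,-140,0],
    [-0.05,0,0,-160,0],
    [-0.05,0,0,-160,0],
    [-0.05,0,0,-160,0]
  ]
}}

```text
time: 24.1
tool_pos: [0.4291, -0.1662, 0.1993]
ee_rot: [-3.14, -0.001, 1.658]
wrist_force: [1.2, 0.6, -0.5]
width: 0.0445
```

```bash
python3 s.py wrist,side,top piston_center,tray_floor,pusher_center,garlic,tin,spice_jar 9
```

```text
24.1 [ 0.4291 -0.1662  0.1993] [-1.7991e+02 -7.0000e-02  9.5010e+01] [ 1.2  0.6 -0.5] 0.0445
wrist piston_center [(0.71, [0.433, -0.165, 0.024])]
wrist tray_floor [(0.84, [0.424, -0.166, 0.005])]
wrist pusher_center [(0.47, [0.596, -0.067, 0.086])]
wrist garlic [(0.7, [0.393, 0.009, -0.001]), (0.25, [0.433, -0.162, 0.022])]
wrist tin [(0.92, [0.742, 0.051, -0.003])]
wrist spice_jar [(0.98, [0.732, -0.145, 0.001])]
side piston_center [(0.75, [0.432, -0.165, 0.018]), (0.32, [0.429, -0.167, 0.022])]
side tray_floor [(0.82, [0.42, -0.169, 0.008]), (0.32, [0.583, 0.019, 0.086])]
side pusher_center [(0.87, [0.427, 0.17, 0.062])]
side garlic [(0.95, [0.388, 0.003, 0.003]), (0.22, [0.583, 0.02, 0.083])]
side tin [(0.69, [0.743, 0.045, 0.0])]
side spice_jar [(0.81, [0.736, -0.146, 0.003])]
top piston_center [(0.58, [0.433, -0.164, 0.018])]
top tray_floor [(0.77, [0.42, -0.169, 0.007]), (0.4, [0.583, 0.021, 0.083])]
top pusher_center [(0.82, [0.424, 0.174, 0.063]), (0.19, [0.433, -0.166, 0.019])]
top garlic [(0.72, [0.392, 0.008, -0.004]), (0.49, [0.434, -0.165, 0.026])]
top tin [(0.9, [0.738, 0.046, -0.0])]
top spice_jar [(0.79, [0.738, -0.137, 0.001]), (0.59, [0.417, -0.172, 0.007])]
```

View pics/side9.png

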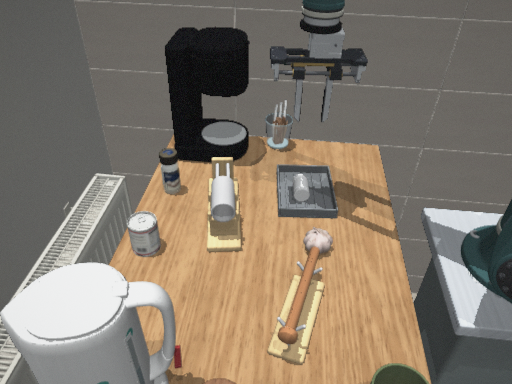

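The side view shows the piston lying in the tray (302,187), the pusher in its rest (302,290) and the bystanders in place, with the gripper clear of everything. I will hand the job in.

```bash
python3 -c "
from h import *
print(robot.close_job())"
```

```text
the job is handed in; nothing more can be done
None
```

I pushed the piston out onto the rails, laid the pusher back in its wire rest, set the piston in the draining tray, and handed the job in at about 24 s.

- **Push:** the piston's rear ended about 17 mm past the barrel's far mouth. The highest force I read was about 8 N, taken between moves, not continuously. The pusher did not noticeably slip in the grip.
- **Pusher:** back in its rest, with its middle at about (0.426, 0.172, 0.063) against (0.427, 0.170) when found.
- **Piston:** lying along the tray's ribs at about (0.433, -0.165, 0.02), between the middle rib and the next. I released it about 4 mm above where it settled, so that the fingertips would not touch the ribs.
- **Garlic, tin and spice jar:** within the few millimetres of measuring noise of where they started.
- **Robot:** the gripper was open and clear of everything, with the fingertips about 0.2 m above the table.

No check failed. The networks gave a few false detections, such as the tin reported as the piston, which I set aside using the pictures.

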